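# Pack the balloon-hire kit into its caddy

## Robot

A 6-joint arm with a two-finger parallel gripper is mounted at the origin on the work surface. World frame = base frame: x ahead of the robot, y to its left, z up, the work surface at z = 0. Lengths are in m, angles in rad, forces in N, time in s.
With the tool pointing down it reaches from about 0.275 to 0.975 m from the base axis. Payload 8.4 kg.
Tool frame: the origin (TCP) lies on the centre line of the jaws, within the pads' length; the fingertips stand 22 mm ahead of it and the grasp point (between the pads) lies 3 mm ahead of it; z points along the fingers, y is the direction in which the jaws open and shut (so a half turn about z gives the same grasp; the last joint's range is limited). The gripper opens to 92 mm and grips with 3 to 60 N. Pads are 20 mm wide; open, the fingers measure 128 mm over their backs; the gripper's body (75 mm by 189 mm) begins 69 mm behind the grasp point.
Start: joints at [1.165, 0.353, 1.633, -0, 1.155, -0.002], TCP at [0.246, 0.575, 0.213] pointing down, gripper open.
Joint ranges: [-2.63, 2.63], [-0.92, 2.1], [0.06, 2.66], [-1.3, 4.44], [0, 2.69], [-3.02, 3.02]. Speed limits (rad/s): [2.22, 2.22, 2.79, 3.14, 3.14, 3.14].

## Interface

Orientations are given as a 3x3 rotation matrix whose columns are the frame's x, y, z axes.
In Python, from workcell import ctrl gives the robot as it stands. The module is installed in compiled form; this text tells all that it offers.
- The arm moves only by the shell command python3 -m creep 'ROWS' [FORCE]. ROWS is JSON, a list of rows, each an object of numbers: "ax", "ay", "az": the turn, a rotation vector about the tool's x, y, z each as a share of 60 degrees, from -1 to 1; "x", "y", "z": the shift along the tool's x, y, z each as a share of 25 cm, from -1 to 1; "fingers": the opening, from 0 (shut) to 1 (fully open). A call has 1 to 12 rows; each row is the pose to reach, as a shift and turn from the pose commanded when the call began, along the tool's axes at that moment; what a row does not reach only later rows make up. A row lasts 1/8 s, in which the tool goes at most 62.5 mm and 10.7 degrees, less where a joint would pass 70% of its speed; a pose out of reach is approached as far as the arm can. A call with a number of a shift or a turn outside -1 to 1 is refused whole. A call with a gripper value outside its range is refused whole. The fingers move at their own pace and stop on an object; FORCE is the grip in N (left out, the last holds). Time passes only in rows, so rows that repeat a pose let the fingers close. It gives the time, the measured TCP pose, the force and the opening at its end, in the units of the state.
- ctrl.read_state(): the state, without advancing time (a new reading comes with each control period).
- ctrl.camera(name): name is "scene" or "top" or "wrist"; returns a dict with "pixels" (384x512x3 uint8, red, green, blue), "z_map" (384x512 float32, m along the optical axis (not along the pixel's ray), 0 where there is no reading), "K" (3x3 intrinsics, pixels), "pose" (4x4, takes a point from camera to world coordinates). Camera axes: x right, y down, z forward; pixel columns grow to the right and rows downward; lengths in m; the calibration is good to about 2 mm. A picture is of the moment at which its call begins.
- ctrl.finish_job(): hands the job in, once; it reports no verdict.
The state is a dict: "t": time; "joint_positions": joint angles; "qvel": joint speeds; "tau": joint torques, N m; "ee_pos": TCP position; "tool_rot": TCP orientation; "force": force on the tool from outside, world axes, zero at the start; "wrist_torque": the same for the moment, N m; "width": opening from 0.0 (shut) to 1.0 (fully open).
Only numpy, scipy, OpenCV 4.12 (cv2) and the standard library are available. Lean on these libraries where they do the work, as an engineer would, in place of code of your own. Each camera call takes 0.05 s, during which the arm holds its last target. There are 200 camera calls.

## Task

Pack the balloon kit into the wooden caddy on the counter. Push the telescoping balloon stand fully down, the slimmest (top) tube first and then the thicker one, and stand it upright in the middle of the white pad; stand each of the two balloon weights (copper posts) upright in the middle of the pad of its own colour, pink or mint. The two candles (white sticks with wicks) look like the weights but do not belong: leave them where they are.

Things in the scene. Friction and masses are not known exactly. Their poses are not given: they have to be found in the camera images.
- stand: Telescoping balloon stand, loose, 310 g: white round foot, diameter 80 mm, 12 mm thick; on it the fixed outer copper tube, diameter 36 mm, 12 to 100 mm above the underside; a middle and an inner tube slide out of its top (see joints). Origin: centre of its underside, z up. Carry it by the outer tube (e.g. 75 mm up); held by the slim tubes or caps it may pull out again.
- tube_middle (a joint): How far the stand's middle tube (pale pink, diameter 28 mm; on its top a white collar, diameter 34 mm, 8 mm thick) stands out, in m: 0 fully home, collar resting on the outer tube; at most 0.06. Collar top: 108 mm plus this value above the stand's underside. Sliding friction about 7 N: it stays where it is left.
- tube_inner (a joint): How far the slimmest tube (copper, diameter 20 mm; flat white cap, diameter 34 mm, 10 mm thick) stands out of the middle one, in m: 0 home, cap on collar; at most 0.06. Cap top, the stand's highest point: 118 mm plus both joint values. Friction about 3 N, less than the middle's: pressed slowly down on the cap with shut fingertips, the inner tube goes home first, then the middle.
- weight_pink: Balloon weight, loose, about 170 g: a pink round foot, diameter 54 mm, 28 mm high, with an upright COPPER post on it, diameter 22 mm, whose top is 76 mm above the underside. Origin at the centre of its underside, z up. Easily taken by the post from above, with the fingertips no lower than 30 mm.
- weight_mint: Balloon weight, loose, about 170 g: a mint-green round foot, diameter 54 mm, 28 mm high, with an upright COPPER post on it, diameter 22 mm, whose top is 76 mm above the underside. Origin at the centre of its underside, z up. Easily taken by the post from above, with the fingertips no lower than 30 mm.
- pad_pink: Flat pink disc, diameter 84 mm, 3 mm thick, fixed at the centre of one bay (which one varies) of the fixed wooden caddy. Origin: centre of its underside, 5 mm above the counter; its top is at 8 mm. y runs along the caddy's row of three bays, each 106 mm square inside, 112 mm centre to centre. Caddy outside 118 (x) by 342 mm (y); outer walls and dividers 6 mm thick, tops 35 mm above the counter.
- pad_mint: Flat mint-green disc, diameter 84 mm, 3 mm thick, fixed at the centre of one bay (which one varies) of the fixed wooden caddy. Origin: centre of its underside, 5 mm above the counter; its top is at 8 mm. y runs along the caddy's row of three bays, each 106 mm square inside, 112 mm centre to centre. Caddy outside 118 (x) by 342 mm (y); outer walls and dividers 6 mm thick, tops 35 mm above the counter.
- pad_white: Flat white disc, diameter 84 mm, 3 mm thick, fixed at the centre of one bay (which one varies) of the fixed wooden caddy. Origin: centre of its underside, 5 mm above the counter; its top is at 8 mm. y runs along the caddy's row of three bays, each 106 mm square inside, 112 mm centre to centre. Caddy outside 118 (x) by 342 mm (y); outer walls and dividers 6 mm thick, tops 35 mm above the counter.
- candle_pink: Look-alike, to be left where it stands: a candle, loose, with the same pink round foot (diameter 54 mm, 28 mm high) as a weight, but a WHITE stick (diameter 22 mm, to 76 mm) with a thin black wick on it, to 86 mm. Origin at the centre of its underside, z up.
- candle_mint: Look-alike, to be left where it stands: a candle, loose, with the same mint-green round foot (diameter 54 mm, 28 mm high) as a weight, but a WHITE stick (diameter 22 mm, to 76 mm) with a thin black wick on it, to 86 mm. Origin at the centre of its underside, z up.

How it is judged:
On the way, in this order (a step that is already met when the one before it is completed fails the run):
1. the slimmest tube is pushed home while the middle tube still stands out (value of joint tube_inner below 0.004 m and value of joint tube_middle above 0.01 m), for 0.05 s.
2. both tubes are fully home (value of joint each of tube_inner, tube_middle below 0.004 m), for 0.2 s.
At the end, for the whole second after the job is handed in: Both tubes fully home (within 4 mm); the stand on the white pad, the pink weight on the pink pad and the mint weight on the mint pad, each upright, at rest and released, its centre within 15 mm of the pad's centre; both candles upright and within 15 mm of where they stood (all of step 2 and horizontal distance between weight_pink and pad_pink below 0.015 m and z of weight_pink in the frame of pad_pink between 0 and 0.007 m and angle between each of weight_pink, weight_mint, stand, candle_pink, candle_mint's own z axis and vertical below 0.08 rad and linear speed of each of weight_pink, weight_mint, stand below 0.02 m/s and angular speed of each of weight_pink, weight_mint, stand below 0.2 rad/s and horizontal distance between weight_mint and pad_mint below 0.015 m and z of weight_mint in the frame of pad_mint between 0 and 0.007 m and horizontal distance between stand and pad_white below 0.015 m and z of stand in the frame of pad_white between 0 and 0.007 m and distance of each of candle_pink, candle_mint from where it was at the start of the episode below 0.015 m); the robot touches nothing.
It fails at once if a candle is knocked over or carried off (distance of any of candle_pink, candle_mint from where it was at the start of the episode above 0.03 m or angle between any of candle_pink, candle_mint's own z axis and vertical above 0.5 rad).
It fails at once if the stand is knocked over (angle between stand's own z axis and vertical above 0.7 rad).
It also fails if it takes over 120 s, if anything falls off the work surface, if the arm or the gripper's body presses on something with over 40 N, if the wrist force passes 120 N, or if a joint passes its speed limit or range.

## Working session

There is one attempt and no reset: what is moved stays moved. The work goes in short steps, Python scripts to look and compute and a shell command to move; the robot and the scene stay as the last step left them, time stands still between calls to the robot, and variables do not carry over. Pictures are saved under pics/ and viewed, about 12 in all and at most 16, crops included, and the job is handed in when it is done.

```bash
mkdir -p pics; cat > h.py <<'E'
import numpy as np, cv2
from workcell import ctrl
def cam(n,f=None):
    c=ctrl.camera(n)
    if f: cv2.imwrite('pics/'+f,c['pixels'][:,:,::-1])
    K=c['K'];z=c['z_map'];v,u=np.mgrid[:z.shape[0],:z.shape[1]]
    P=np.stack([(u-K[0,2])/K[0,0]*z,(v-K[1,2])/K[1,1]*z,z],-1)
    c['W']=P@c['pose'][:3,:3].T+c['pose'][:3,3]
    return c
E
python3 - <<'E'
from h import *
for n in('top','scene'):
    c=cam(n,n+'1.png'); np.save(n+'.npy',c['W']); np.save(n+'p.npy',c['pixels']);print(n,c['pose'].round(3).tolist(),c['K'][0,0])
s=ctrl.read_state();print(s)
E
```

```text
top [[-0.035, -0.972, 0.232, 0.234], [-0.999, 0.036, -0.0, -0.022], [-0.008, -0.232, -0.973, 1.386], [0.0, 0.0, 0.0, 1.0]] 493.7105702462921
scene [[-0.539, 0.536, -0.649, 1.285], [0.842, 0.347, -0.412, 0.456], [0.004, -0.769, -0.639, 0.825], [0.0, 0.0, 0.0, 1.0]] 394.1119460647797
{'t': 0.1, 'joint_positions': array([ 1.16460084e+00,  3.53584142e-01,  1.63404444e+00, -6.67264858e-06,
        1.15518017e+00, -2.40253424e-03]), 'qvel': array([ 0.00125186, -0.00170813, -0.00199696, -0.0005901 ,  0.00032559,
       -0.00143097]), 'tau': array([-2.69632974e-04, -5.94902766e+01, -3.34928191e+01,  6.96994155e-02,
        1.85337570e-02, -3.87834029e-05]), 'ee_pos': array([0.24540022, 0.57433579, 0.21254204]), 'tool_rot': array([[-9.19578389e-01,  3.92906301e-01, -4.74893718e-04],
       [ 3.92906588e-01,  9.19577707e-01, -1.11955764e-03],
       [-3.17957632e-06, -1.21610989e-03, -9.99999261e-01]]), 'force': array([ 0.14824402,  0.3293825 , -0.4673969 ]), 'wrist_torque': array([0.00116676, 0.0045654 , 0.03045297]), 'width': 0.9971641646714253}
```

View pics/top1.png

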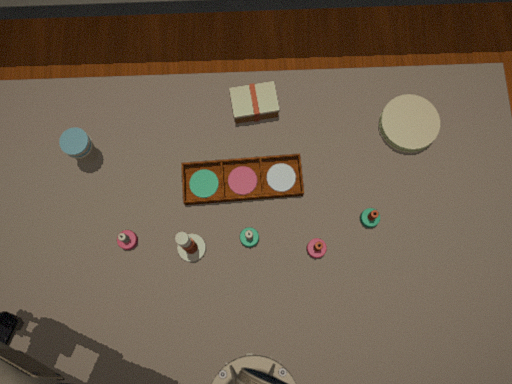

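View pics/scene1.png

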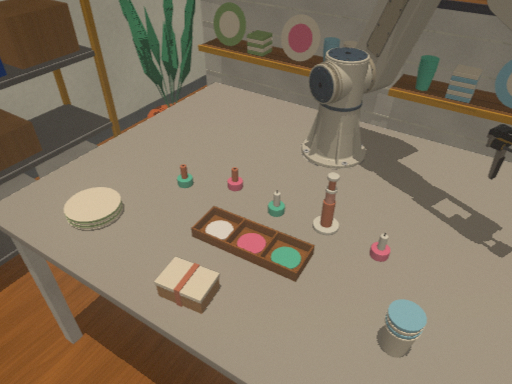

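The top view shows the mint, pink and white pads at (204,183), (242,180) and (281,177). The stand is at (188,245). The copper weights are pink at (318,248) and mint at (371,217), and the candles are at (127,239) and (249,237).

```bash
python3 - <<'E'
from h import *
from scipy.optimize import least_squares
W=np.load('top.npy');p=np.load('topp.npy')
hsv=cv2.cvtColor(p,cv2.COLOR_RGB2HSV)
def circ(P):
    r=least_squares(lambda q:np.hypot(P[:,0]-q[0],P[:,1]-q[1])-q[2],[*P[:,:2].mean(0),.03],loss='soft_l1',f_scale=.002).x;return r.round(4)
def win(n,u,v,r,z0,z1):
    S=W[v-r:v+r,u-r:u+r].reshape(-1,3);C=hsv[v-r:v+r,u-r:u+r].reshape(-1,3)
    m=(S[:,2]>z0)&(S[:,2]<z1);S=S[m]
    lo,hi=S.min(0),S.max(0)
    print(n,len(S),'mid',((lo+hi)/2).round(4),'ext',(hi-lo).round(3),'mean',S.mean(0).round(4),'minrect',cv2.minAreaRect(S[:,:2].astype(np.float32)*1000)[:2])
for n,u,v in(('mint',204,183),('pink',242,180),('white',281,177)): 
    m=np.zeros(W.shape[:2],bool);m[v-17:v+18,u-17:u+18]=1
    sat=hsv[...,1]
    g=m&((sat>90)&(abs(hsv[...,0].astype(int)-hsv[v,u,0])<12) if n!='white' else m&(sat<60)&(hsv[...,2]>120))
    S=W[g];print('pad',n,g.sum(),((S.max(0)+S.min(0))/2).round(4),S.mean(0).round(4),(S.max(0)-S.min(0)).round(3))
c=W[150:212,175:310].reshape(-1,3);c=c[(c[:,2]>.027)&(c[:,2]<.045)]
print('caddy rim',cv2.minAreaRect(c[:,:2].astype(np.float32)*1000))
for n,u,v in(('wpink',317,247),('wmint',371,217),('cpink',126,239),('cmint',249,237)):
    win(n+' foot',u,v,16,.02,.034);win(n+' top',u,v,16,.07,.08)
win('st foot',191,246,22,.008,.016)
S=W[225:270,170:215];print('stand zmax',S[...,2].max());win('st cap',188,244,20,S[...,2].max()-.008,1)
E
```

```text
pad mint 606 [0.4374 0.0711 0.6925] [0.5995 0.1242 0.0105] [0.406 0.185 1.387]
pad pink 625 [0.4401 0.0133 0.6919] [0.6027 0.0128 0.0168] [0.412 0.081 1.388]
pad white 653 [ 0.4435 -0.0813  0.6928] [ 0.6092 -0.0988  0.0122] [0.419 0.119 1.386]
caddy rim ((606.1968994140625, 13.537399291992188), (121.28958129882812, 342.1163330078125), 2.3545937538146973)
wpink foot 220 mid [ 0.401  -0.1856  0.0267] ext [0.053 0.051 0.013] mean [ 0.3992 -0.1841  0.0271] minrect ((400.7752685546875, -185.6436004638672), (50.44240188598633, 52.6422119140625))
wpink top 44 mid [ 0.4022 -0.1865  0.075 ] ext [0.02 0.02 0.01] mean [ 0.4011 -0.1861  0.0753] minrect ((401.9493713378906, -186.7735137939453), (18.949398040771484, 19.4544734954834))
wmint foot 207 mid [ 0.4804 -0.3412  0.027 ] ext [0.052 0.053 0.014] mean [ 0.4783 -0.3382  0.0272] minrect ((480.7748107910156, -340.9290466308594), (52.49019241333008, 52.39829635620117))
wmint top 50 mid [ 0.4807 -0.3414  0.0749] ext [0.02  0.021 0.009] mean [ 0.481  -0.3416  0.0751] minrect ((481.4146728515625, -341.4317626953125), (18.873689651489258, 21.2997055
[... 518 characters left out ...]
909179688), (50.012855529785156, 50.766075134277344))
cmint top 45 mid [ 0.4384 -0.0015  0.0756] ext [0.02  0.019 0.008] mean [ 0.4388 -0.0018  0.0757] minrect ((438.3604431152344, -1.49615478515625), (18.760332107543945, 19.595415115356445))
st foot 331 mid [0.4256 0.1588 0.012 ] ext [0.098 0.084 0.008] mean [0.4103 0.1564 0.0121] minrect ((418.8203125, 167.3065643310547), (90.79931640625, 77.97837829589844))
stand zmax 1.3858194877173866Traceback (most recent call last):
  File "<stdin>", line 22, in <module>
  File "<stdin>", line 10, in win
    return umr_minimum(a, axis, None, out, keepdims, initial, where)
ValueError: zero-size array to reduction operation minimum which has no identity
```

```bash
python3 - <<'E'
from h import *
W=np.load('top.npy')
S=W[220:270,165:215].reshape(-1,3);S=S[(S[:,2]<.4)&(S[:,2]>.005)]
print('zs',np.histogram(S[:,2],bins=np.arange(0,.26,.01)))
zm=S[:,2].max();zt=np.percentile(S[S[:,2]>zm-.012][:,2],60)
for a,b in((zm-.006,1),(.009,.0165)):
    Q=S[(S[:,2]>a)&(S[:,2]<b)];(c,r)=cv2.minEnclosingCircle(Q[:,:2].astype(np.float32)*1000);print(a,len(Q),c,r,Q.mean(0),(Q.max(0)+Q.min(0))/2)
W=np.load('scene.npy')
T=W[165:240,305:345].reshape(-1,3);T=T[(T[:,2]<.4)&(np.hypot(T[:,0]-.41,T[:,1]-.157)<.06)]
print('scene',T[:,2].max());Q=T[T[:,2]>T[:,2].max()-.003];print((Q.max(0)+Q.min(0))/2,Q.max(0)-Q.min(0))
E
```

```text
zs (array([168, 315,   7,   9,   9,   9,   6,  10,  11,  14,  33,   7,   3,
         0,  33,   7,   0,   0,  31, 122,   0,   0,   0,   0,   0]), array([0.  , 0.01, 0.02, 0.03, 0.04, 0.05, 0.06, 0.07, 0.08, 0.09, 0.1 ,
       0.11, 0.12, 0.13, 0.14, 0.15, 0.16, 0.17, 0.18, 0.19, 0.2 , 0.21,
       0.22, 0.23, 0.24, 0.25]))
0.1921739726726981 72 (416.1476135253906, 161.4042510986328) 16.37160873413086 [0.41667898 0.16074056 0.19403646] [0.41622534 0.16109969 0.19518321]
0.009 317 (416.35162353515625, 161.3065185546875) 39.79585647583008 [0.40938465 0.15624392 0.0125301 ] [0.41641008 0.16102502 0.0127319 ]
scene 0.19500572412792339
[0.41863588 0.15968035 0.19353955] [0.026766   0.03118907 0.00293235]
```

```bash
cat > go.py <<'E'
import sys
from h import *
t=np.array(list(map(float,sys.argv[1:4])));s=ctrl.read_state();R=s['tool_rot']
y=np.degrees(np.arctan2(R[1,1],R[0,1]))
print('t',round(s['t'],2),s['ee_pos'].round(4),'yaw',y.round(2),'tilt',R[:2,2].round(4),'F',s['force'].round(1),'w',round(s['width'],3))
print('x y z',(R.T@(t-s['ee_pos'])/.25).round(4),'az',((y-90)/60).round(4))
E
python3 -m creep '[{"x":-0.6,"y":-0.6,"z":-0.2,"az":-0.386,"fingers":0},{"x":-0.6,"y":-0.6,"z":-0.2,"az":-0.386,"fingers":0},{"x":-0.6,"y":-0.6,"z":-0.2,"az":-0.386,"fingers":0},{"x":-0.6,"y":-0.6,"z":-0.2,"az":-0.386,"fingers":0},{"x":-0.6,"y":-0.6,"z":-0.2,"az":-0.386,"fingers":0},{"x":-0.6,"y":-0.6,"z":-0.2,"az":-0.386,"fingers":0},{"x":-0.6,"y":-0.6,"z":-0.2,"az":-0.386,"fingers":0}]' 20
python3 go.py 0.4163 0.1612 0.25
```

```text
t 0.1 [0.2454 0.5743 0.2125] yaw 66.86 tilt [-0.0005 -0.0011] F [ 0.1  0.3 -0.5] w 0.997
x y z [-1.2779 -1.2512 -0.1483] az -0.3856invalid input
```

```bash

python3 -m creep '[{"ax":0,"ay":0,"az":-0.386,"x":-0.6,"y":-0.6,"z":-0.2,"fingers":0},{"ax":0,"ay":0,"az":-0.386,"x":-0.6,"y":-0.6,"z":-0.2,"fingers":0},{"ax":0,"ay":0,"az":-0.386,"x":-0.6,"y":-0.6,"z":-0.2,"fingers":0},{"ax":0,"ay":0,"az":-0.386,"x":-0.6,"y":-0.6,"z":-0.2,"fingers":0},{"ax":0,"ay":0,"az":-0.386,"x":-0.6,"y":-0.6,"z":-0.2,"fingers":0},{"ax":0,"ay":0,"az":-0.386,"x":-0.6,"y":-0.6,"z":-0.2,"fingers":0}]' 20
echo; python3 go.py 0.4163 0.1612 0.25
```

```text
t: 0.85
ee_pos: [0.3244, 0.3785, 0.2629]
tool_rot: [[-1.0, -0.0, -0.0], [-0.0, 1.0, 0.0], [0.0, 0.0, -1.0]]
force: [0.5, 0.5, -1.2]
width: 0.369

t 0.85 [0.3244 0.3785 0.2629] yaw 90.01 tilt [-0.0003  0.0003] F [ 0.5  0.5 -1.2] w 0.369
x y z [-0.3676 -0.8692  0.0513] az 0.0001
```

```bash

python3 -m creep '[{"ax":0,"ay":0,"az":0,"x":-0.367,"y":-0.869,"z":0,"fingers":0},{"ax":0,"ay":0,"az":0,"x":-0.367,"y":-0.869,"z":0,"fingers":0},{"ax":0,"ay":0,"az":0,"x":-0.367,"y":-0.869,"z":0,"fingers":0},{"ax":0,"ay":0,"az":0,"x":-0.367,"y":-0.869,"z":0,"fingers":0},{"ax":0,"ay":0,"az":0,"x":-0.367,"y":-0.869,"z":0,"fingers":0},{"ax":0,"ay":0,"az":0,"x":-0.367,"y":-0.869,"z":0,"fingers":0},{"ax":0,"ay":0,"az":0,"x":-0.367,"y":-0.869,"z":0,"fingers":0}]' 20
echo; python3 go.py 0.4163 0.1612 0.22; python3 -c "
from h import *
c=cam('wrist','w1.png');W=c['W'];P=W.reshape(-1,3);P=P[(P[:,2]>.13)&(P[:,2]<.21)&(np.hypot(P[:,0]-.416,P[:,1]-.161)<.05)];print(len(P))
cam('scene','s2.png')"
```

```text
t: 1.72
ee_pos: [0.416, 0.162, 0.2629]
tool_rot: [[-1.0, -0.002, -0.001], [-0.002, 1.0, 0.0], [0.001, 0.0, -1.0]]
force: [-0.4, 0.3, -0.1]
width: 0.007

t 1.73 [0.416  0.162  0.2629] yaw 90.14 tilt [-0.0006  0.0001] F [-0.4  0.3 -0.1] w 0.007
x y z [-0.0012 -0.0034  0.1716] az 0.0023
1723
```

View pics/w1.png

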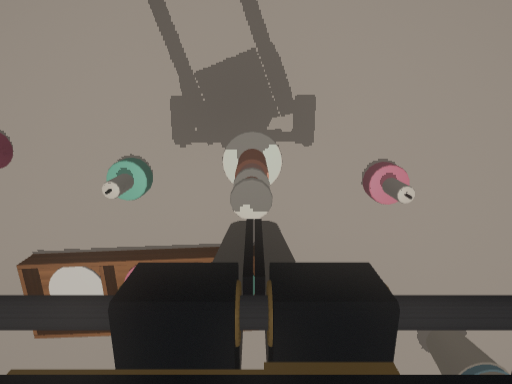

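The wrist picture shows the cap at (251,195), in line with the shut fingers. I'm pressing slowly.

```bash

python3 -m creep '[{"ax":0,"ay":0,"az":0,"x":0,"y":-0.003,"z":0.16,"fingers":0},{"ax":0,"ay":0,"az":0,"x":0,"y":-0.003,"z":0.18,"fingers":0},{"ax":0,"ay":0,"az":0,"x":0,"y":-0.003,"z":0.195,"fingers":0},{"ax":0,"ay":0,"az":0,"x":0,"y":-0.003,"z":0.21,"fingers":0},{"ax":0,"ay":0,"az":0,"x":0,"y":-0.003,"z":0.225,"fingers":0},{"ax":0,"ay":0,"az":0,"x":0,"y":-0.003,"z":0.24,"fingers":0},{"ax":0,"ay":0,"az":0,"x":0,"y":-0.003,"z":0.255,"fingers":0},{"ax":0,"ay":0,"az":0,"x":0,"y":-0.003,"z":0.27,"fingers":0},{"ax":0,"ay":0,"az":0,"x":0,"y":-0.003,"z":0.285,"fingers":0},{"ax":0,"ay":0,"az":0,"x":0,"y":-0.003,"z":0.3,"fingers":0},{"ax":0,"ay":0,"az":0,"x":0,"y":-0.003,"z":0.31,"fingers":0}]' 20
echo; python3 go.py 0.4163 0.1612 0.138; python3 -c "
from h import *
c=cam('scene','s3.png');cv2.imwrite('pics/s3c.png',cv2.resize(c['pixels'][130:270,270:400,::-1],None,fx=4,fy=4))"
```

```text
t: 3.2
ee_pos: [0.4165, 0.1599, 0.1856]
tool_rot: [[-1.0, -0.0, 0.0], [-0.0, 1.0, 0.0], [-0.0, 0.0, -1.0]]
force: [0.1, 0.4, 3.3]
width: 0.008

t 3.2 [0.4165 0.1599 0.1856] yaw 90.02 tilt [0. 0.] F [0.1 0.4 3.3] w 0.008
x y z [0.0006 0.0051 0.1904] az 0.0004
```

View pics/s3c.png

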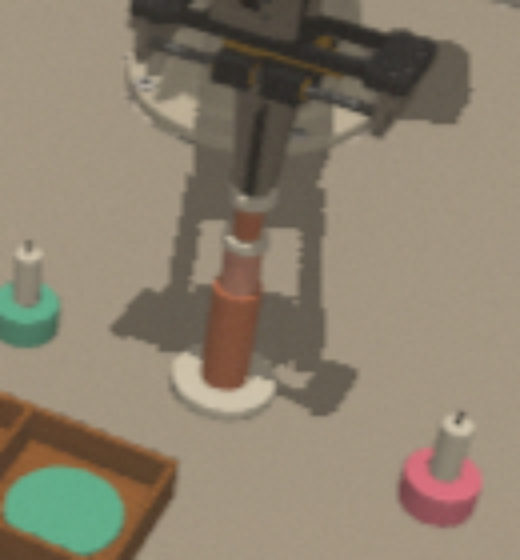

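The picture shows the cap moving down onto the inner tube, with the middle tube still out. The force is 3.3 N, so I'll continue.

```bash

python3 -m creep '[{"ax":0,"ay":0,"az":0,"x":0,"y":0.004,"z":0.012,"fingers":0},{"ax":0,"ay":0,"az":0,"x":0,"y":0.004,"z":0.024,"fingers":0},{"ax":0,"ay":0,"az":0,"x":0,"y":0.004,"z":0.036,"fingers":0},{"ax":0,"ay":0,"az":0,"x":0,"y":0.004,"z":0.048,"fingers":0},{"ax":0,"ay":0,"az":0,"x":0,"y":0.004,"z":0.06,"fingers":0},{"ax":0,"ay":0,"az":0,"x":0,"y":0.004,"z":0.072,"fingers":0},{"ax":0,"ay":0,"az":0,"x":0,"y":0.004,"z":0.084,"fingers":0},{"ax":0,"ay":0,"az":0,"x":0,"y":0.004,"z":0.096,"fingers":0},{"ax":0,"ay":0,"az":0,"x":0,"y":0.004,"z":0.108,"fingers":0},{"ax":0,"ay":0,"az":0,"x":0,"y":0.004,"z":0.12,"fingers":0},{"ax":0,"ay":0,"az":0,"x":0,"y":0.004,"z":0.132,"fingers":0},{"ax":0,"ay":0,"az":0,"x":0,"y":0.004,"z":0.144,"fingers":0}]' 20
echo; python3 go.py 0.4163 0.1612 0.138
```

```text
t: 4.75
ee_pos: [0.4166, 0.1609, 0.1498]
tool_rot: [[-1.0, -0.0, 0.0], [-0.0, 1.0, -0.0], [-0.0, -0.0, -1.0]]
force: [-0.5, -2.6, 8.0]
width: 0.007

t 4.75 [0.4166 0.1609 0.1498] yaw 90.03 tilt [ 0.0004 -0.    ] F [-0.5 -2.6  8. ] w 0.007
x y z [0.0014 0.0014 0.0472] az 0.0004
```

```bash

python3 -m creep '[{"ax":0,"ay":0,"az":0,"x":0,"y":0,"z":0.01,"fingers":0},{"ax":0,"ay":0,"az":0,"x":0,"y":0,"z":0.02,"fingers":0},{"ax":0,"ay":0,"az":0,"x":0,"y":0,"z":0.028,"fingers":0},{"ax":0,"ay":0,"az":0,"x":0,"y":0,"z":0.034,"fingers":0},{"ax":0,"ay":0,"az":0,"x":0,"y":0,"z":0.038,"fingers":0},{"ax":0,"ay":0,"az":0,"x":0,"y":0,"z":0.041,"fingers":0},{"ax":0,"ay":0,"az":0,"x":0,"y":0,"z":0.043,"fingers":0}]' 20
echo; python3 go.py 0.4163 0.1612 0.138
```

```text
t: 5.62
ee_pos: [0.4166, 0.1608, 0.1391]
tool_rot: [[-1.0, -0.0, 0.0], [-0.0, 1.0, -0.0], [-0.0, -0.0, -1.0]]
force: [-0.2, -2.3, 6.0]
width: 0.005

t 5.62 [0.4166 0.1608 0.1391] yaw 90.03 tilt [ 0.0003 -0.0002] F [-0.2 -2.3  6. ] w 0.005
x y z [0.0011 0.0015 0.0043] az 0.0005
```

Force 6 N means it is still sliding. I'll go a little further, until it rises.

```bash

python3 -m creep '[{"ax":0,"ay":0,"az":0,"x":0,"y":0,"z":0.003,"fingers":0},{"ax":0,"ay":0,"az":0,"x":0,"y":0,"z":0.006,"fingers":0},{"ax":0,"ay":0,"az":0,"x":0,"y":0,"z":0.006,"fingers":0}]' 20
echo; python3 go.py 0.4163 0.1612 0.138;python3 -m creep '[{"ax":0,"ay":0,"az":0,"x":0,"y":0,"z":0.003,"fingers":0},{"ax":0,"ay":0,"az":0,"x":0,"y":0,"z":0.006,"fingers":0},{"ax":0,"ay":0,"az":0,"x":0,"y":0,"z":0.006,"fingers":0}]' 20
echo; python3 go.py 0.4163 0.1612 0.138
```

```text
t: 6.0
ee_pos: [0.4165, 0.1608, 0.1375]
tool_rot: [[-1.0, -0.0, 0.0], [-0.0, 1.0, -0.0], [-0.0, -0.0, -1.0]]
force: [0.1, -1.8, 5.5]
width: 0.004

t 6.0 [0.4165 0.1608 0.1375] yaw 90.03 tilt [ 0.0002 -0.0001] F [ 0.1 -1.8  5.5] w 0.004
x y z [ 0.0009  0.0015 -0.0019] az 0.0005
t: 6.38
ee_pos: [0.4165, 0.1608, 0.136]
tool_rot: [[-1.0, -0.001, 0.0], [-0.001, 1.0, -0.0], [-0.0, -0.0, -1.0]]
force: [0.1, -2.6, 5.5]
width: 0.004

t 6.38 [0.4165 0.1608 0.136 ] yaw 90.03 tilt [ 0.0002 -0.0002] F [ 0.1 -2.6  5.5] w 0.004
x y z [ 0.0009  0.0016 -0.008 ] az 0.0005
```

```bash
python3 -c "
from h import *
c=cam('scene');w=cam('wrist')
a=cv2.resize(c['pixels'][140:260,280:390,::-1],(385,420));b=cv2.resize(w['pixels'][100:320,150:370,::-1],(415,420))
cv2.imwrite('pics/s4.png',np.hstack([a,b]))"
```

```text
(no output)
```

View pics/s4.png

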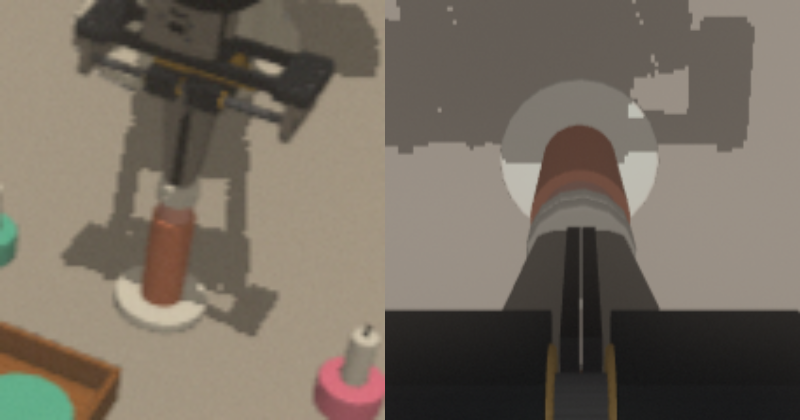

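The stand is upright and nearly home. I'll keep pressing until the force climbs.

```bash

python3 -m creep '[{"ax":0,"ay":0,"az":0,"x":0,"y":0,"z":0.004,"fingers":0},{"ax":0,"ay":0,"az":0,"x":0,"y":0,"z":0.008,"fingers":0},{"ax":0,"ay":0,"az":0,"x":0,"y":0,"z":0.008,"fingers":0}]' 20
python3 -m creep '[{"ax":0,"ay":0,"az":0,"x":0,"y":0,"z":0.004,"fingers":0},{"ax":0,"ay":0,"az":0,"x":0,"y":0,"z":0.008,"fingers":0},{"ax":0,"ay":0,"az":0,"x":0,"y":0,"z":0.008,"fingers":0}]' 20

```

```text
t: 6.85
ee_pos: [0.4165, 0.1608, 0.134]
tool_rot: [[-1.0, -0.001, 0.0], [-0.001, 1.0, -0.0], [-0.0, -0.0, -1.0]]
force: [-0.3, -1.5, 5.8]
width: 0.005
t: 7.22
ee_pos: [0.4165, 0.1608, 0.132]
tool_rot: [[-1.0, -0.0, 0.0], [-0.0, 1.0, -0.0], [-0.0, -0.0, -1.0]]
force: [-0.2, -2.3, 4.9]
width: 0.005
```

```bash

python3 -m creep '[{"ax":0,"ay":0,"az":0,"x":0,"y":0,"z":-0.1,"fingers":0},{"ax":0,"ay":0,"az":0,"x":0,"y":0,"z":-0.2,"fingers":0},{"ax":0,"ay":0,"az":0,"x":0.4,"y":0,"z":-0.3,"fingers":0},{"ax":0,"ay":0,"az":0,"x":0.4,"y":0,"z":-0.3,"fingers":0},{"ax":0,"ay":0,"az":0,"x":0.4,"y":0,"z":-0.3,"fingers":0}]' 20
python3 -c "
from h import *
for n,sl in(('top',(slice(215,275),slice(160,220))),('scene',(slice(150,240),slice(300,350))),('wrist',(slice(0,384),slice(0,512)))):
  c=cam(n);S=c['W'].reshape(-1,3);S=S[(S[:,2]>.02)&(S[:,2]<.13)&(np.hypot(S[:,0]-.416,S[:,1]-.161)<.06)]
  zm=S[:,2].max();Q=S[S[:,2]>zm-.006];print(n,zm,np.median(Q,0),(Q.max(0)+Q.min(0))/2,np.histogram(S[:,2],np.arange(.09,.131,.003))[0])
  if n=='scene': a=cv2.resize(c['pixels'][150:250,280:390,::-1],(440,400))
  if n=='wrist': b=cv2.resize(c['pixels'][:,:,::-1],(360,400))
cv2.imwrite('pics/s5.png',np.hstack([a,b]))"
```

```text
t: 7.85
ee_pos: [0.3144, 0.1608, 0.2071]
tool_rot: [[-1.0, -0.002, 0.0], [-0.002, 1.0, 0.001], [-0.0, 0.001, -1.0]]
force: [0.3, -0.3, -0.4]
width: 0.005
top 0.12982757607672513 [0.41453153 0.15605586 0.12906339] [0.41672605 0.15867016 0.12719882] [0 6 7 9 6 1 0 0 3 1 2 2 8]
scene 0.1298084992151256 [0.42932357 0.16082629 0.12787974] [0.42354376 0.16053419 0.12689381] [10 11 10 24 13  6  8  6  4 12  9 10 13]Traceback (most recent call last):
  File "<string>", line 5, in <module>
    zm=S[:,2].max();Q=S[S[:,2]>zm-.006];print(n,zm,np.median(Q,0),(Q.max(0)+Q.min(0))/2,np.histogram(S[:,2],np.arange(.09,.131,.003))[0])
    return umr_maximum(a, axis, None, out, keepdims, initial, where)
ValueError: zero-size array to reduction operation maximum which has no identity
```

```bash

python3 -c "
from h import *
for n in('top','scene'):
  c=cam(n);S=c['W'].reshape(-1,3);S=S[(S[:,2]>.02)&(S[:,2]<.2)&(np.hypot(S[:,0]-.416,S[:,1]-.161)<.045)]
  zm=S[:,2].max();Q=S[S[:,2]>zm-.006];print(n,zm,(Q.max(0)+Q.min(0))/2,np.histogram(S[:,2],np.arange(.09,.201,.005))[0])
  if n=='scene': a=cv2.resize(c['pixels'][150:250,280:390,::-1],(440,400))
  else: b=cv2.resize(c['pixels'][215:275,160:220,::-1],(360,400))
cv2.imwrite('pics/s5.png',np.hstack([a,b]))"
```

```text
top 0.1380358602406151 [0.41621333 0.16142337 0.13504285] [ 6 12 13  0  0  5  4 11 85 17  0  0  0  0  0  0  0  0  0  0  0  0]
scene 0.13623642844204664 [0.41711132 0.15916156 0.13350953] [20 20 26 13 10 13 15 18 64 10  0  0  0  0  0  0  0  0  0  0  0  0]
```

View pics/s5.png

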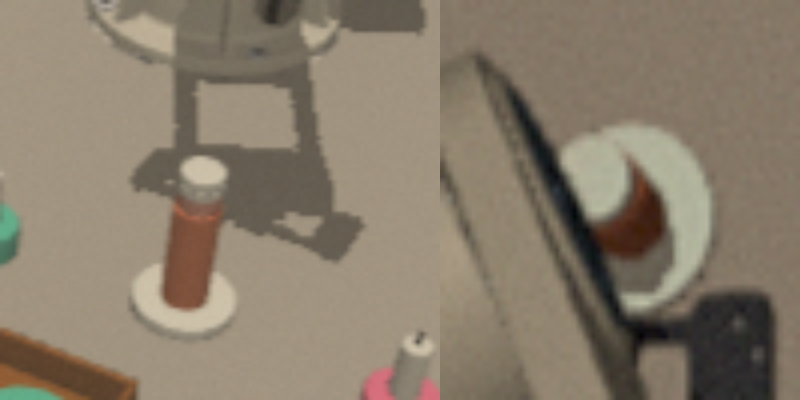

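```bash

python3 -c "
from h import *
s=ctrl.read_state();c=cam('wrist','w2.png');W=c['W'];t=s['ee_pos'];print(t,c['pose'].round(3).tolist())
m=(np.hypot(W[...,0]-t[0],W[...,1]-t[1])<.04)&(W[...,2]>.14)
v,u=np.nonzero(m);P=W[m];print(m.sum(),P.min(0),P.max(0));i=P[:,2].argsort()[:40:8];print(np.c_[u[i],v[i]],P[i])
c=cam('scene');W=c['W'];m=(np.hypot(W[...,0]-t[0],W[...,1]-t[1])<.04)&(W[...,2]>.14);P=W[m];print(m.sum(),P.min(0))
"
```

```text
[0.31718247 0.16100249 0.20668333] [[-0.001, 0.967, 0.253, 0.247], [1.0, 0.001, 0.002, 0.162], [0.001, 0.253, -0.967, 0.379], [0.0, 0.0, 0.0, 1.0]]
33882 [0.28497286 0.12448316 0.20791793] [0.32965837 0.19586509 0.33363693]
[[259 219]
 [250 219]
 [240 221]
 [253 219]
 [246 220]] [[0.3081164  0.16494533 0.20791793]
 [0.30777281 0.15990142 0.20888629]
 [0.30885531 0.15432041 0.2091765 ]
 [0.30752706 0.16157607 0.20956542]
 [0.30791071 0.15769425 0.21014092]]
3002 [0.29120754 0.121683   0.20726095]
```

View pics/w2.png

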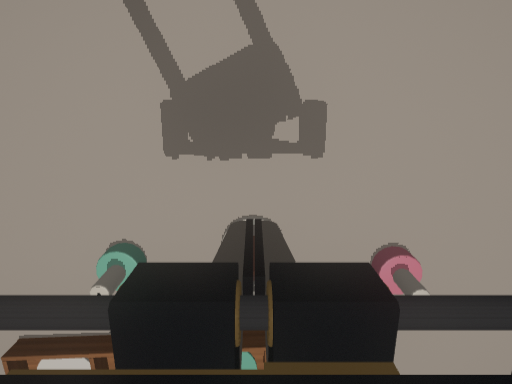

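The wrist and scene depth both put the shut fingertips at TCP height rather than 22 mm ahead. The cap is at 0.132 m, so 14 mm remains. I'll go back and finish pressing.

```bash

python3 -m creep '[{"ax":0,"ay":0,"az":0,"x":-0.2,"y":0,"z":0,"fingers":0},{"ax":0,"ay":0,"az":0,"x":-0.397,"y":0,"z":0,"fingers":0},{"ax":0,"ay":0,"az":0,"x":-0.397,"y":0,"z":0.1,"fingers":0},{"ax":0,"ay":0,"az":0,"x":-0.397,"y":0,"z":0.25,"fingers":0},{"ax":0,"ay":0,"az":0,"x":-0.397,"y":0,"z":0.28,"fingers":0},{"ax":0,"ay":0,"az":0,"x":-0.397,"y":0,"z":0.295,"fingers":0},{"ax":0,"ay":0,"az":0,"x":-0.397,"y":0,"z":0.31,"fingers":0},{"ax":0,"ay":0,"az":0,"x":-0.397,"y":0,"z":0.32,"fingers":0},{"ax":0,"ay":0,"az":0,"x":-0.397,"y":0,"z":0.328,"fingers":0},{"ax":0,"ay":0,"az":0,"x":-0.397,"y":0,"z":0.336,"fingers":0},{"ax":0,"ay":0,"az":0,"x":-0.397,"y":0,"z":0.342,"fingers":0}]' 20
python3 go.py 0.4163 0.1612 0.118
python3 -m creep '[{"ax":0,"ay":0,"az":0,"x":0,"y":0,"z":0.004,"fingers":0},{"ax":0,"ay":0,"az":0,"x":0,"y":0,"z":0.008,"fingers":0},{"ax":0,"ay":0,"az":0,"x":0,"y":0,"z":0.008,"fingers":0}]' 20
```

```text
t: 9.57
ee_pos: [0.4164, 0.1612, 0.1228]
tool_rot: [[-1.0, -0.001, 0.002], [-0.001, 1.0, 0.001], [-0.002, 0.001, -1.0]]
force: [-2.1, -0.6, 6.9]
width: 0.007
t 9.57 [0.4164 0.1612 0.1228] yaw 90.04 tilt [0.002  0.0006] F [-2.1 -0.6  6.9] w 0.007
x y z [0.0006 0.     0.0193] az 0.0006
t: 9.95
ee_pos: [0.4164, 0.1612, 0.1207]
tool_rot: [[-1.0, -0.001, 0.002], [-0.001, 1.0, 0.001], [-0.002, 0.001, -1.0]]
force: [-0.4, -1.6, 5.6]
width: 0.005
```

```bash

python3 -m creep '[{"ax":0,"ay":0,"az":0,"x":0,"y":0,"z":0.004,"fingers":0},{"ax":0,"ay":0,"az":0,"x":0,"y":0,"z":0.008,"fingers":0},{"ax":0,"ay":0,"az":0,"x":0,"y":0,"z":0.01,"fingers":0},{"ax":0,"ay":0,"az":0,"x":0,"y":0,"z":0.01,"fingers":0}]' 20
python3 -m creep '[{"ax":0,"ay":0,"az":0,"x":0,"y":0,"z":0.004,"fingers":0},{"ax":0,"ay":0,"az":0,"x":0,"y":0,"z":0.006,"fingers":0},{"ax":0,"ay":0,"az":0,"x":0,"y":0,"z":0.006,"fingers":0}]' 20
```

```text
t: 10.45
ee_pos: [0.4164, 0.1612, 0.1182]
tool_rot: [[-1.0, -0.001, 0.002], [-0.001, 1.0, 0.001], [-0.002, 0.001, -1.0]]
force: [-1.4, -1.8, 5.8]
width: 0.006
t: 10.82
ee_pos: [0.4165, 0.1612, 0.1169]
tool_rot: [[-1.0, -0.001, 0.002], [-0.001, 1.0, 0.001], [-0.002, 0.001, -1.0]]
force: [-2.6, -0.9, 9.7]
width: 0.006
```

```bash

python3 -m creep '[{"ax":0,"ay":0,"az":0,"x":0,"y":0,"z":0.003,"fingers":0},{"ax":0,"ay":0,"az":0,"x":0,"y":0,"z":0.003,"fingers":0}]' 20
python3 -m creep '[{"ax":0,"ay":0,"az":0,"x":0,"y":0,"z":0.003,"fingers":0},{"ax":0,"ay":0,"az":0,"x":0,"y":0,"z":0.003,"fingers":0}]' 20
```

```text
t: 11.08
ee_pos: [0.4166, 0.1613, 0.1167]
tool_rot: [[-1.0, -0.001, 0.002], [-0.001, 1.0, 0.001], [-0.002, 0.001, -1.0]]
force: [-3.8, -2.9, 17.1]
width: 0.004
t: 11.32
ee_pos: [0.4168, 0.1613, 0.1166]
tool_rot: [[-1.0, -0.001, 0.002], [-0.001, 1.0, 0.001], [-0.002, 0.001, -1.0]]
force: [-7.1, -3.8, 27.4]
width: 0.005
```

Home: the force climbs stiffly at 0.1166 m. I'll lift, head for the mint weight, open the fingers and check where the tips are when open.

```bash

python3 -m creep '[{"ax":0,"ay":0,"az":0,"x":0,"y":0,"z":-0.2,"fingers":0},{"ax":0,"ay":0,"az":0,"x":0,"y":0,"z":-0.4,"fingers":0},{"ax":0,"ay":0,"az":0,"x":0,"y":-0.25,"z":-0.4,"fingers":0},{"ax":0,"ay":0,"az":0,"x":0,"y":-0.5,"z":-0.4,"fingers":0.55},{"ax":0,"ay":0,"az":0,"x":0,"y":-0.75,"z":-0.4,"fingers":0.55},{"ax":0,"ay":0,"az":0,"x":0,"y":-1,"z":-0.4,"fingers":0.55},{"ax":0,"ay":0,"az":0,"x":0,"y":-1,"z":-0.4,"fingers":0.55}]' 20
python3 go.py 0.481 -0.3413 0.2
python3 -c "
from h import *
s=ctrl.read_state();t=s['ee_pos']
for n in('wrist','scene','top'):
  c=cam(n);W=c['W']
  if n!='top':
    m=(abs(W[...,0]-t[0])<.025)&(abs(W[...,1]-t[1])<.06)&(W[...,2]>.13);P=W[m];print(n,'open tips z',np.sort(P[:,2])[:5],'tcp',t[2])
  S=W.reshape(-1,3);S=S[(S[:,2]>.05)&(S[:,2]<.2)&(np.hypot(S[:,0]-.416,S[:,1]-.161)<.045)]
  if len(S):zm=S[:,2].max();Q=S[S[:,2]>zm-.008];print(n,'cap',zm,np.median(Q,0),(Q.max(0)+Q.min(0))/2)
"
```

```text
t: 12.2
ee_pos: [0.416, -0.093, 0.2149]
tool_rot: [[-1.0, 0.006, 0.002], [0.006, 1.0, -0.001], [-0.002, -0.001, -1.0]]
force: [0.5, 0.9, 0.1]
width: 0.415
t 12.2 [ 0.416  -0.093   0.2149] yaw 89.67 tilt [ 0.0021 -0.0013] F [0.5 0.9 0.1] w 0.415
x y z [-0.2656 -0.9916  0.0615] az -0.0054
wrist open tips z [0.21657893 0.21669681 0.21685279 0.21700842 0.2170253 ] tcp 0.21493230802655974
wrist cap 0.10199733870756911 [0.41895198 0.14388418 0.09712598] [0.41935827 0.14634803 0.09801586]
scene open tips z [0.21607339 0.21675641 0.21774968 0.21787055 0.21869087] tcp 0.21493230802655974
scene cap 0.1213011170524716 [0.42057815 0.16085006 0.11828747] [0.41708252 0.15997191 0.11743017]
top cap 0.12395237715129181 [0.41583395 0.16201685 0.11891642] [0.41564389 0.16082871 0.12000911]
```

Both tubes are home, with the cap at 0.118 m. The open tips are also at the reported TCP height, so I'll take tip z as ee z. Next I go over the mint weight and down.

```bash

python3 -m creep '[{"ax":0,"ay":0,"az":0,"x":-0.07,"y":-0.25,"z":0,"fingers":0.55},{"ax":0,"ay":0,"az":0,"x":-0.13,"y":-0.5,"z":0,"fingers":0.55},{"ax":0,"ay":0,"az":0,"x":-0.2,"y":-0.75,"z":0,"fingers":0.55},{"ax":0,"ay":0,"az":-0.005,"x":-0.266,"y":-0.99,"z":0.1,"fingers":0.55},{"ax":0,"ay":0,"az":-0.005,"x":-0.266,"y":-0.99,"z":0.2,"fingers":0.55},{"ax":0,"ay":0,"az":-0.005,"x":-0.266,"y":-0.99,"z":0.4,"fingers":0.55},{"ax":0,"ay":0,"az":-0.005,"x":-0.266,"y":-0.99,"z":0.4,"fingers":0.55},{"ax":0,"ay":0,"az":-0.005,"x":-0.266,"y":-0.99,"z":0.4,"fingers":0.55}]' 20
python3 go.py 0.481 -0.3413 0.036
python3 -c "
from h import *
cam('wrist','w3.png')"
```

```text
t: 13.35
ee_pos: [0.4838, -0.3357, 0.1154]
tool_rot: [[-1.0, -0.008, 0.001], [-0.008, 1.0, -0.001], [-0.001, -0.001, -1.0]]
force: [-0.4, -0.7, 0.4]
width: 0.551
t 13.35 [ 0.4838 -0.3357  0.1154] yaw 90.45 tilt [ 0.0009 -0.0006] F [-0.4 -0.7  0.4] w 0.551
x y z [ 0.0115 -0.0221  0.3177] az 0.0074
```

View pics/w3.png

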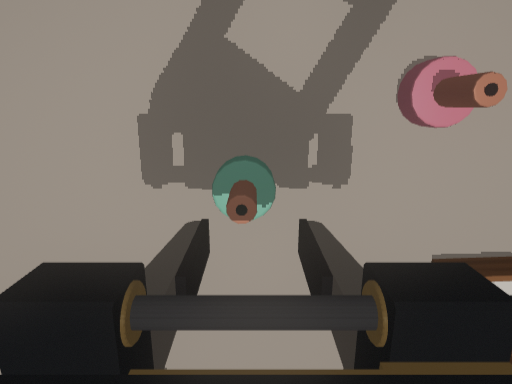

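The post top is at (241,210), between the open jaws. I'll descend partway, checking for lag, then go the rest.

```bash

python3 -m creep '[{"ax":0,"ay":0,"az":0,"x":0,"y":0,"z":0.08,"fingers":0.55},{"ax":0,"ay":0,"az":0,"x":0,"y":0,"z":0.08,"fingers":0.55},{"ax":0,"ay":0,"az":0,"x":0,"y":0,"z":0.08,"fingers":0.55}]' 20
python3 go.py 0.481 -0.3413 0.036
```

```text
t: 13.78
ee_pos: [0.4832, -0.3369, 0.0956]
tool_rot: [[-1.0, -0.006, 0.002], [-0.006, 1.0, -0.001], [-0.002, -0.001, -1.0]]
force: [-0.1, 0.5, 0.4]
width: 0.547
t 13.78 [ 0.4832 -0.3369  0.0956] yaw 90.34 tilt [ 0.0017 -0.0012] F [-0.1  0.5  0.4] w 0.547
x y z [ 0.0094 -0.0173  0.2384] az 0.0057
```

```bash

python3 -m creep '[{"ax":0,"ay":0,"az":0,"x":0.009,"y":-0.017,"z":0.04,"fingers":0.55},{"ax":0,"ay":0,"az":0,"x":0.009,"y":-0.017,"z":0.12,"fingers":0.55},{"ax":0,"ay":0,"az":0,"x":0.009,"y":-0.017,"z":0.2,"fingers":0.55},{"ax":0,"ay":0,"az":0,"x":0.009,"y":-0.017,"z":0.238,"fingers":0.55},{"ax":0,"ay":0,"az":0,"x":0.009,"y":-0.017,"z":0.238,"fingers":0.55},{"ax":0,"ay":0,"az":0,"x":0.009,"y":-0.017,"z":0.238,"fingers":0.1},{"ax":0,"ay":0,"az":0,"x":0.009,"y":-0.017,"z":0.238,"fingers":0.1},{"ax":0,"ay":0,"az":0,"x":0.009,"y":-0.017,"z":0.238,"fingers":0.1},{"ax":0,"ay":0,"az":0,"x":0.009,"y":-0.017,"z":0.238,"fingers":0.1},{"ax":0,"ay":0,"az":0,"x":0.009,"y":-0.017,"z":0.238,"fingers":0.1},{"ax":0,"ay":0,"az":0,"x":0.009,"y":-0.017,"z":0.238,"fingers":0.1}]' 20
python3 go.py 0.481 -0.3413 0.036
```

```text
t: 15.15
ee_pos: [0.4806, -0.3413, 0.0349]
tool_rot: [[-1.0, -0.006, 0.001], [-0.006, 1.0, -0.001], [-0.001, -0.001, -1.0]]
force: [-0.4, -3.0, 5.0]
width: 0.233
t 15.15 [ 0.4806 -0.3413  0.0349] yaw 90.33 tilt [ 0.0009 -0.0009] F [-0.4 -3.   5. ] w 0.233
x y z [-0.0016 -0.     -0.0043] az 0.0054
```

```bash

python3 -m creep '[{"ax":0,"ay":0,"az":0,"x":0,"y":0,"z":-0.1,"fingers":0.1},{"ax":0,"ay":0,"az":0,"x":0,"y":0,"z":-0.25,"fingers":0.1},{"ax":0,"ay":0,"az":0,"x":0,"y":0,"z":-0.4,"fingers":0.1},{"ax":0,"ay":0,"az":0,"x":-0.1,"y":0.15,"z":-0.4,"fingers":0.1},{"ax":0,"ay":0,"az":0,"x":-0.2,"y":0.3,"z":-0.4,"fingers":0.1},{"ax":0,"ay":0,"az":0,"x":-0.3,"y":0.5,"z":-0.4,"fingers":0.1},{"ax":0,"ay":0,"az":0,"x":-0.4,"y":0.7,"z":-0.4,"fingers":0.1},{"ax":0,"ay":0,"az":0,"x":-0.48,"y":0.9,"z":-0.4,"fingers":0.1},{"ax":0,"ay":0,"az":0,"x":-0.48,"y":1,"z":-0.4,"fingers":0.1},{"ax":0,"ay":0,"az":0,"x":-0.48,"y":1,"z":-0.4,"fingers":0.1}]' 20
python3 go.py 0.6016 0.1254 0.13
```

```text
t: 16.4
ee_pos: [0.5978, -0.088, 0.1335]
tool_rot: [[-1.0, -0.008, -0.002], [-0.008, 1.0, 0.001], [0.002, 0.001, -1.0]]
force: [-1.2, -0.4, -1.3]
width: 0.237
t 16.4 [ 0.5978 -0.088   0.1335] yaw 90.48 tilt [-0.0024  0.0008] F [-1.2 -0.4 -1.3] w 0.237
x y z [-0.0224  0.8536  0.0146] az 0.0079
```

```bash

python3 -m creep '[{"ax":0,"ay":0,"az":0,"x":-0.01,"y":0.2,"z":0,"fingers":0.1},{"ax":0,"ay":0,"az":0,"x":-0.02,"y":0.4,"z":0,"fingers":0.1},{"ax":0,"ay":0,"az":0,"x":-0.02,"y":0.6,"z":0,"fingers":0.1},{"ax":0,"ay":0,"az":0,"x":-0.02,"y":0.75,"z":0,"fingers":0.1},{"ax":0,"ay":0,"az":0,"x":-0.02,"y":0.85,"z":0,"fingers":0.1},{"ax":0,"ay":0,"az":0,"x":-0.02,"y":0.85,"z":0.1,"fingers":0.1},{"ax":0,"ay":0,"az":0,"x":-0.02,"y":0.85,"z":0.15,"fingers":0.1},{"ax":0,"ay":0,"az":0,"x":-0.02,"y":0.85,"z":0.15,"fingers":0.1},{"ax":0,"ay":0,"az":0,"x":-0.02,"y":0.85,"z":0.15,"fingers":0.1}]' 20
python3 go.py 0.6016 0.1254 0.044
```

```text
t: 17.52
ee_pos: [0.6029, 0.1218, 0.0974]
tool_rot: [[-1.0, -0.005, 0.0], [-0.005, 1.0, 0.0], [-0.0, 0.0, -1.0]]
force: [-0.7, -0.6, -1.9]
width: 0.236
t 17.52 [0.6029 0.1218 0.0974] yaw 90.27 tilt [0.0003 0.    ] F [-0.7 -0.6 -1.9] w 0.236
x y z [0.0052 0.0146 0.2134] az 0.0046
```

```bash

python3 -m creep '[{"ax":0,"ay":0,"az":0,"x":0.005,"y":0.015,"z":0,"fingers":0.1},{"ax":0,"ay":0,"az":0,"x":0.005,"y":0.015,"z":0.08,"fingers":0.1},{"ax":0,"ay":0,"az":0,"x":0.005,"y":0.015,"z":0.14,"fingers":0.1},{"ax":0,"ay":0,"az":0,"x":0.005,"y":0.015,"z":0.18,"fingers":0.1},{"ax":0,"ay":0,"az":0,"x":0.005,"y":0.015,"z":0.2,"fingers":0.1},{"ax":0,"ay":0,"az":0,"x":0.005,"y":0.015,"z":0.21,"fingers":0.1},{"ax":0,"ay":0,"az":0,"x":0.005,"y":0.015,"z":0.214,"fingers":0.1},{"ax":0,"ay":0,"az":0,"x":0.005,"y":0.015,"z":0.214,"fingers":0.1}]' 20
python3 go.py 0.6016 0.1254 0.043
```

```text
t: 18.52
ee_pos: [0.6015, 0.1261, 0.0437]
tool_rot: [[-1.0, -0.006, 0.001], [-0.006, 1.0, 0.0], [-0.001, 0.0, -1.0]]
force: [0.2, -0.2, -2.6]
width: 0.233
t 18.52 [0.6015 0.1261 0.0437] yaw 90.33 tilt [0.0005 0.0001] F [ 0.2 -0.2 -2.6] w 0.233
x y z [-0.0004 -0.003   0.003 ] az 0.0054
```

Not yet touching. I'll go down in small steps.

```bash

python3 -m creep '[{"ax":0,"ay":0,"az":0,"x":0,"y":-0.003,"z":0.003,"fingers":0.1},{"ax":0,"ay":0,"az":0,"x":0,"y":-0.003,"z":0.005,"fingers":0.1}]' 20
python3 -m creep '[{"ax":0,"ay":0,"az":0,"x":0,"y":0,"z":0.004,"fingers":0.1},{"ax":0,"ay":0,"az":0,"x":0,"y":0,"z":0.004,"fingers":0.1}]' 20
```

```text
t: 18.77
ee_pos: [0.6016, 0.1253, 0.0429]
tool_rot: [[-1.0, -0.006, 0.001], [-0.006, 1.0, 0.0], [-0.001, 0.0, -1.0]]
force: [-2.4, -1.0, 9.3]
width: 0.233
t: 19.02
ee_pos: [0.6016, 0.1252, 0.0428]
tool_rot: [[-1.0, -0.006, 0.001], [-0.006, 1.0, -0.0], [-0.001, -0.0, -1.0]]
force: [-5.4, -2.0, 13.4]
width: 0.235
```

```bash

python3 -m creep '[{"ax":0,"ay":0,"az":0,"x":0,"y":0,"z":-0.004,"fingers":0.55},{"ax":0,"ay":0,"az":0,"x":0,"y":0,"z":-0.004,"fingers":0.55},{"ax":0,"ay":0,"az":0,"x":0,"y":0,"z":-0.004,"fingers":0.55},{"ax":0,"ay":0,"az":0,"x":0,"y":0,"z":-0.15,"fingers":0.55},{"ax":0,"ay":0,"az":0,"x":0,"y":0,"z":-0.3,"fingers":0.55},{"ax":0,"ay":0,"az":0,"x":0,"y":0,"z":-0.4,"fingers":0.55},{"ax":0,"ay":0,"az":0,"x":0.15,"y":-0.2,"z":-0.4,"fingers":0.55},{"ax":0,"ay":0,"az":0,"x":0.3,"y":-0.4,"z":-0.4,"fingers":0.55},{"ax":0,"ay":0,"az":0,"x":0.5,"y":-0.6,"z":-0.4,"fingers":0.55},{"ax":0,"ay":0,"az":0,"x":0.65,"y":-0.8,"z":-0.4,"fingers":0.55},{"ax":0,"ay":0,"az":0,"x":0.8,"y":-1,"z":-0.4,"fingers":0.55},{"ax":0,"ay":0,"az":0,"x":0.8,"y":-1,"z":-0.4,"fingers":0.55}]' 20
python3 go.py 0.4013 -0.1862 0.1
```

```text
t: 20.52
ee_pos: [0.4003, -0.1277, 0.1411]
tool_rot: [[-1.0, -0.002, -0.001], [-0.002, 1.0, -0.0], [0.001, -0.0, -1.0]]
force: [-1.1, 0.5, -0.1]
width: 0.549
t 20.52 [ 0.4003 -0.1277  0.1411] yaw 90.11 tilt [-0.0008 -0.0001] F [-1.1  0.5 -0.1] w 0.549
x y z [-0.0036 -0.2338  0.1646] az 0.0019
```

```bash

python3 -m creep '[{"ax":0,"ay":0,"az":0,"x":-0.004,"y":-0.12,"z":0,"fingers":0.55},{"ax":0,"ay":0,"az":0,"x":-0.004,"y":-0.234,"z":0.05,"fingers":0.55},{"ax":0,"ay":0,"az":0,"x":-0.004,"y":-0.234,"z":0.16,"fingers":0.55},{"ax":0,"ay":0,"az":0,"x":-0.004,"y":-0.234,"z":0.16,"fingers":0.55},{"ax":0,"ay":0,"az":0,"x":-0.004,"y":-0.234,"z":0.16,"fingers":0.55}]' 20
python3 go.py 0.4013 -0.1862 0.036; python3 -c "
from h import *
cam('wrist','w4.png')
W=cam('top')['W'];S=W[150:212,175:225].reshape(-1,3);S=S[(S[:,2]>.068)&(S[:,2]<.1)];print((S.max(0)+S.min(0))/2,S.max(0)-S.min(0),len(S))"
```

```text
t: 21.15
ee_pos: [0.4046, -0.1839, 0.1017]
tool_rot: [[-1.0, -0.006, 0.0], [-0.006, 1.0, 0.0], [-0.0, 0.0, -1.0]]
force: [0.6, -0.5, 0.4]
width: 0.549
t 21.15 [ 0.4046 -0.1839  0.1017] yaw 90.37 tilt [0.0001 0.0001] F [ 0.6 -0.5  0.4] w 0.549
x y z [ 0.0132 -0.0093  0.2626] az 0.0061
[0.6019704  0.12739701 0.07918656] [0.02219491 0.01996549 0.01754969] 57
```

View pics/w4.png

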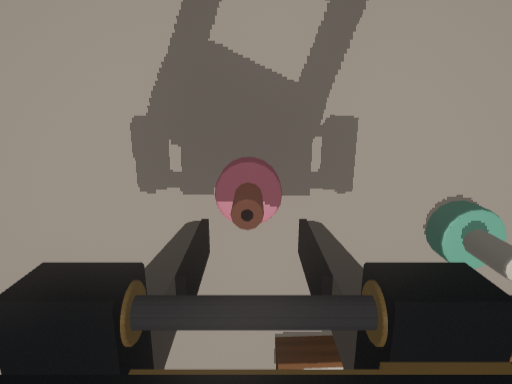

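The mint weight stands at (0.602,0.127), on its pad. The pink weight's post, at (247,214), is between the jaws, so I'll descend and grip it.

```bash

python3 -m creep '[{"ax":0,"ay":0,"az":0,"x":0.013,"y":-0.009,"z":0.04,"fingers":0.55},{"ax":0,"ay":0,"az":0,"x":0.013,"y":-0.009,"z":0.12,"fingers":0.55},{"ax":0,"ay":0,"az":0,"x":0.013,"y":-0.009,"z":0.2,"fingers":0.55},{"ax":0,"ay":0,"az":0,"x":0.013,"y":-0.009,"z":0.26,"fingers":0.55},{"ax":0,"ay":0,"az":0,"x":0.013,"y":-0.009,"z":0.26,"fingers":0.55},{"ax":0,"ay":0,"az":0,"x":0.013,"y":-0.009,"z":0.26,"fingers":0.1},{"ax":0,"ay":0,"az":0,"x":0.013,"y":-0.009,"z":0.26,"fingers":0.1},{"ax":0,"ay":0,"az":0,"x":0.013,"y":-0.009,"z":0.26,"fingers":0.1},{"ax":0,"ay":0,"az":0,"x":0.013,"y":-0.009,"z":0.26,"fingers":0.1},{"ax":0,"ay":0,"az":0,"x":0.013,"y":-0.009,"z":0.26,"fingers":0.1}]' 20
python3 -m creep '[{"ax":0,"ay":0,"az":0,"x":0,"y":0,"z":-0.1,"fingers":0.1},{"ax":0,"ay":0,"az":0,"x":0,"y":0,"z":-0.25,"fingers":0.1},{"ax":0,"ay":0,"az":0,"x":0,"y":0,"z":-0.4,"fingers":0.1},{"ax":0,"ay":0,"az":0,"x":-0.2,"y":0,"z":-0.45,"fingers":0.1},{"ax":0,"ay":0,"az":0,"x":-0.4,"y":0.1,"z":-0.45,"fingers":0.1},{"ax":0,"ay":0,"az":0,"x":-0.6,"y":0.25,"z":-0.45,"fingers":0.1},{"ax":0,"ay":0,"az":0,"x":-0.8,"y":0.4,"z":-0.45,"fingers":0.1},{"ax":0,"ay":0,"az":0,"x":-0.82,"y":0.6,"z":-0.45,"fingers":0.1},{"ax":0,"ay":0,"az":0,"x":-0.82,"y":0.8,"z":-0.45,"fingers":0.1},{"ax":0,"ay":0,"az":0,"x":-0.82,"y":0.8,"z":-0.45,"fingers":0.1},{"ax":0,"ay":0,"az":0,"x":-0.82,"y":0.8,"z":-0.45,"fingers":0.1}]' 20
python3 go.py 0.6065 0.0135 0.09
```

```text
t: 22.5
ee_pos: [0.401, -0.1867, 0.0364]
tool_rot: [[-1.0, -0.006, 0.0], [-0.006, 1.0, -0.0], [-0.0, -0.0, -1.0]]
force: [-0.3, -1.6, 2.9]
width: 0.236
t: 23.88
ee_pos: [0.6042, 0.0145, 0.1483]
tool_rot: [[-1.0, -0.007, -0.001], [-0.007, 1.0, -0.0], [0.001, -0.0, -1.0]]
force: [-0.2, -0.3, -2.1]
width: 0.237
t 23.88 [0.6042 0.0145 0.1483] yaw 90.38 tilt [-0.0009 -0.0003] F [-0.2 -0.3 -2.1] w 0.237
x y z [-0.0094 -0.0039  0.2332] az 0.0063
```

```bash

python3 -m creep '[{"ax":0,"ay":0,"az":0,"x":-0.009,"y":-0.004,"z":0.1,"fingers":0.1},{"ax":0,"ay":0,"az":0,"x":-0.009,"y":-0.004,"z":0.22,"fingers":0.1},{"ax":0,"ay":0,"az":0,"x":-0.009,"y":-0.004,"z":0.32,"fingers":0.1},{"ax":0,"ay":0,"az":0,"x":-0.009,"y":-0.004,"z":0.37,"fingers":0.1},{"ax":0,"ay":0,"az":0,"x":-0.009,"y":-0.004,"z":0.39,"fingers":0.1},{"ax":0,"ay":0,"az":0,"x":-0.009,"y":-0.004,"z":0.405,"fingers":0.1},{"ax":0,"ay":0,"az":0,"x":-0.009,"y":-0.004,"z":0.413,"fingers":0.1},{"ax":0,"ay":0,"az":0,"x":-0.009,"y":-0.004,"z":0.413,"fingers":0.1}]' 20
python3 go.py 0.6065 0.0135 0.044
```

```text
t: 24.88
ee_pos: [0.6072, 0.0137, 0.0458]
tool_rot: [[-1.0, -0.006, 0.001], [-0.006, 1.0, 0.0], [-0.001, 0.0, -1.0]]
force: [-0.2, 0.2, -2.1]
width: 0.237
t 24.88 [0.6072 0.0137 0.0458] yaw 90.33 tilt [0.0006 0.    ] F [-0.2  0.2 -2.1] w 0.237
x y z [ 0.0027 -0.0007  0.0074] az 0.0055
```

```bash

python3 -m creep '[{"ax":0,"ay":0,"az":0,"x":0,"y":0,"z":0.003,"fingers":0.1},{"ax":0,"ay":0,"az":0,"x":0,"y":0,"z":0.006,"fingers":0.1}]' 20
python3 -m creep '[{"ax":0,"ay":0,"az":0,"x":0,"y":0,"z":0.003,"fingers":0.1},{"ax":0,"ay":0,"az":0,"x":0,"y":0,"z":0.003,"fingers":0.1}]' 20
```

```text
t: 25.12
ee_pos: [0.6071, 0.0136, 0.0444]
tool_rot: [[-1.0, -0.006, 0.001], [-0.006, 1.0, -0.0], [-0.001, -0.0, -1.0]]
force: [-3.3, -0.4, 8.1]
width: 0.237
t: 25.38
ee_pos: [0.6072, 0.0136, 0.0444]
tool_rot: [[-1.0, -0.006, 0.001], [-0.006, 1.0, -0.0], [-0.001, -0.0, -1.0]]
force: [-3.4, -0.6, 10.1]
width: 0.236
```

```bash

python3 -m creep '[{"ax":0,"ay":0,"az":0,"x":0,"y":0,"z":-0.003,"fingers":0.55},{"ax":0,"ay":0,"az":0,"x":0,"y":0,"z":-0.003,"fingers":0.55},{"ax":0,"ay":0,"az":0,"x":0,"y":0,"z":-0.003,"fingers":0.55},{"ax":0,"ay":0,"az":0,"x":0,"y":0,"z":-0.15,"fingers":0.55},{"ax":0,"ay":0,"az":0,"x":0,"y":0,"z":-0.35,"fingers":0.55},{"ax":0,"ay":0,"az":0,"x":0,"y":0,"z":-0.6,"fingers":0.75},{"ax":0,"ay":0,"az":0,"x":0.2,"y":0.15,"z":-0.6,"fingers":0.75},{"ax":0,"ay":0,"az":0,"x":0.4,"y":0.3,"z":-0.6,"fingers":0.75},{"ax":0,"ay":0,"az":0,"x":0.6,"y":0.45,"z":-0.6,"fingers":0.75},{"ax":0,"ay":0,"az":0,"x":0.764,"y":0.59,"z":-0.6,"fingers":0.75},{"ax":0,"ay":0,"az":0,"x":0.764,"y":0.59,"z":-0.6,"fingers":0.75},{"ax":0,"ay":0,"az":0,"x":0.764,"y":0.59,"z":-0.6,"fingers":0.75}]' 20
python3 go.py 0.4163 0.1612 0.06; python3 -c "
from h import *
cam('wrist','w5.png')
W=cam('top')['W']
for u in(204,242):
  S=W[150:212,u-18:u+18].reshape(-1,3);S=S[(S[:,2]>.068)&(S[:,2]<.1)];print((S.max(0)+S.min(0))/2,S.max(0)-S.min(0),len(S))"
```

```text
t: 26.88
ee_pos: [0.4157, 0.1602, 0.1935]
tool_rot: [[-1.0, -0.007, 0.001], [-0.007, 1.0, 0.0], [-0.001, 0.0, -1.0]]
force: [0.9, -0.4, -0.3]
width: 0.748
t 26.88 [0.4157 0.1602 0.1935] yaw 90.38 tilt [0.0011 0.0001] F [ 0.9 -0.4 -0.3] w 0.748
x y z [-0.0018  0.0041  0.5339] az 0.0064
[0.60147857 0.12697049 0.08134043] [0.0213556  0.02149306 0.02116448] 58
[0.6062181  0.01502042 0.07903293] [0.020635   0.01974696 0.02199538] 57
```

View pics/w5.png

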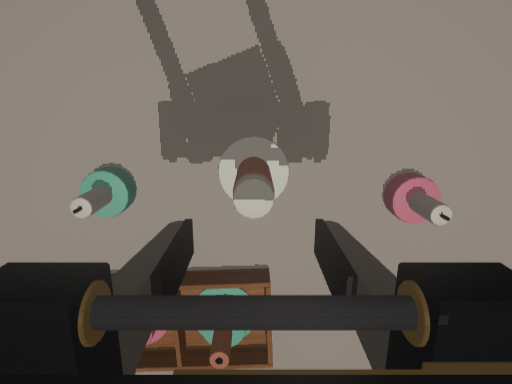

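The stand's cap is centred at (254,190) between the jaws, and both weights stand on their pads. I'll descend onto the outer tube and grip.

```bash

python3 -m creep '[{"ax":0,"ay":0,"az":0,"x":-0.002,"y":0.004,"z":0.1,"fingers":0.75},{"ax":0,"ay":0,"az":0,"x":-0.002,"y":0.004,"z":0.25,"fingers":0.75},{"ax":0,"ay":0,"az":0,"x":-0.002,"y":0.004,"z":0.4,"fingers":0.75},{"ax":0,"ay":0,"az":0,"x":-0.002,"y":0.004,"z":0.5,"fingers":0.75},{"ax":0,"ay":0,"az":0,"x":-0.002,"y":0.004,"z":0.546,"fingers":0.75},{"ax":0,"ay":0,"az":0,"x":-0.002,"y":0.004,"z":0.546,"fingers":0.75},{"ax":0,"ay":0,"az":0,"x":-0.002,"y":0.004,"z":0.546,"fingers":0.2},{"ax":0,"ay":0,"az":0,"x":-0.002,"y":0.004,"z":0.546,"fingers":0.2},{"ax":0,"ay":0,"az":0,"x":-0.002,"y":0.004,"z":0.546,"fingers":0.2},{"ax":0,"ay":0,"az":0,"x":-0.002,"y":0.004,"z":0.546,"fingers":0.2},{"ax":0,"ay":0,"az":0,"x":-0.002,"y":0.004,"z":0.546,"fingers":0.2},{"ax":0,"ay":0,"az":0,"x":-0.002,"y":0.004,"z":0.546,"fingers":0.2}]' 25
python3 go.py 0.6108 -0.0984 0.18
```

```text
t: 28.48
ee_pos: [0.4157, 0.161, 0.057]
tool_rot: [[-1.0, -0.006, 0.0], [-0.006, 1.0, -0.0], [-0.0, -0.0, -1.0]]
force: [0.4, -2.5, 5.9]
width: 0.385
t 28.48 [0.4157 0.161  0.057 ] yaw 90.34 tilt [ 0.0004 -0.0001] F [ 0.4 -2.5  5.9] w 0.385
x y z [-0.7743 -1.0421 -0.4917] az 0.0056
```

```bash

python3 -m creep '[{"ax":0,"ay":0,"az":0,"x":0,"y":0,"z":-0.1,"fingers":0.2},{"ax":0,"ay":0,"az":0,"x":0,"y":0,"z":-0.25,"fingers":0.2},{"ax":0,"ay":0,"az":0,"x":0,"y":0,"z":-0.4,"fingers":0.2},{"ax":0,"ay":0,"az":0,"x":0,"y":0,"z":-0.56,"fingers":0.2},{"ax":0,"ay":0,"az":0,"x":-0.1,"y":-0.15,"z":-0.56,"fingers":0.2},{"ax":0,"ay":0,"az":0,"x":-0.25,"y":-0.33,"z":-0.56,"fingers":0.2},{"ax":0,"ay":0,"az":0,"x":-0.38,"y":-0.5,"z":-0.56,"fingers":0.2},{"ax":0,"ay":0,"az":0,"x":-0.5,"y":-0.67,"z":-0.56,"fingers":0.2},{"ax":0,"ay":0,"az":0,"x":-0.65,"y":-0.85,"z":-0.56,"fingers":0.2},{"ax":0,"ay":0,"az":0,"x":-0.77,"y":-1,"z":-0.56,"fingers":0.2},{"ax":0,"ay":0,"az":0,"x":-0.77,"y":-1,"z":-0.56,"fingers":0.2},{"ax":0,"ay":0,"az":0,"x":-0.77,"y":-1,"z":-0.56,"fingers":0.2}]' 25
python3 go.py 0.6108 -0.0984 0.067
```

```text
t: 29.98
ee_pos: [0.6084, -0.0874, 0.1957]
tool_rot: [[-1.0, -0.005, -0.002], [-0.005, 1.0, 0.001], [0.002, 0.001, -1.0]]
force: [0.1, 0.2, -3.1]
width: 0.386
t 29.98 [ 0.6084 -0.0874  0.1957] yaw 90.29 tilt [-0.0022  0.0009] F [ 0.1  0.2 -3.1] w 0.386
x y z [-0.0105 -0.0447  0.5148] az 0.0049
```

```bash

python3 -m creep '[{"ax":0,"ay":0,"az":0,"x":-0.01,"y":-0.045,"z":0,"fingers":0.2},{"ax":0,"ay":0,"az":0,"x":-0.01,"y":-0.045,"z":0.12,"fingers":0.2},{"ax":0,"ay":0,"az":0,"x":-0.01,"y":-0.045,"z":0.24,"fingers":0.2},{"ax":0,"ay":0,"az":0,"x":-0.01,"y":-0.045,"z":0.32,"fingers":0.2},{"ax":0,"ay":0,"az":0,"x":-0.01,"y":-0.045,"z":0.32,"fingers":0.2}]' 25
python3 go.py 0.6108 -0.0988 0.067; python3 -c "
from h import *
cam('scene','s6.png')"
```

```text
t: 30.6
ee_pos: [0.6106, -0.0985, 0.1154]
tool_rot: [[-1.0, -0.007, -0.003], [-0.007, 1.0, 0.0], [0.003, 0.0, -1.0]]
force: [0.5, -0.9, -2.6]
width: 0.384
t 30.6 [ 0.6106 -0.0985  0.1154] yaw 90.38 tilt [-0.0031  0.0005] F [ 0.5 -0.9 -2.6] w 0.384
x y z [-0.0015 -0.0012  0.1936] az 0.0063
```

View pics/s6.png

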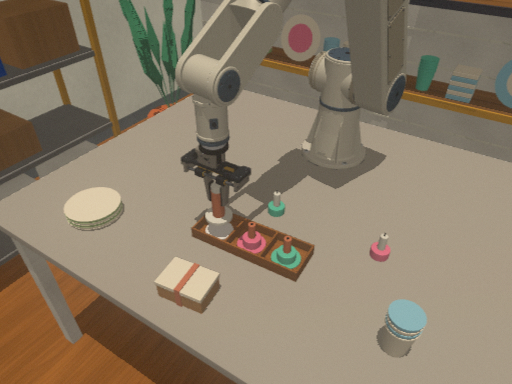

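The scene shows the stand held over the white pad at (218,215), both weights on their pads and both candles untouched. I'm lowering it.

```bash

python3 -m creep '[{"ax":0,"ay":0,"az":0,"x":0,"y":0,"z":0.06,"fingers":0.2},{"ax":0,"ay":0,"az":0,"x":0,"y":0,"z":0.12,"fingers":0.2},{"ax":0,"ay":0,"az":0,"x":0,"y":0,"z":0.16,"fingers":0.2},{"ax":0,"ay":0,"az":0,"x":0,"y":0,"z":0.18,"fingers":0.2},{"ax":0,"ay":0,"az":0,"x":0,"y":0,"z":0.19,"fingers":0.2},{"ax":0,"ay":0,"az":0,"x":0,"y":0,"z":0.195,"fingers":0.2},{"ax":0,"ay":0,"az":0,"x":0,"y":0,"z":0.195,"fingers":0.2}]' 25
python3 -m creep '[{"ax":0,"ay":0,"az":0,"x":0,"y":0,"z":0.003,"fingers":0.2},{"ax":0,"ay":0,"az":0,"x":0,"y":0,"z":0.005,"fingers":0.2}]' 25
python3 -m creep '[{"ax":0,"ay":0,"az":0,"x":0,"y":0,"z":0.002,"fingers":0.2},{"ax":0,"ay":0,"az":0,"x":0,"y":0,"z":0.002,"fingers":0.2}]' 25
```

```text
t: 31.52
ee_pos: [0.6122, -0.0991, 0.0681]
tool_rot: [[-1.0, -0.006, 0.0], [-0.006, 1.0, -0.0], [-0.0, -0.0, -1.0]]
force: [0.7, -0.2, -2.3]
width: 0.391
t: 31.78
ee_pos: [0.6121, -0.0991, 0.0668]
tool_rot: [[-1.0, -0.006, 0.0], [-0.006, 1.0, -0.0], [-0.0, -0.0, -1.0]]
force: [0.9, 0.8, -3.1]
width: 0.389
t: 32.02
ee_pos: [0.612, -0.0991, 0.0661]
tool_rot: [[-1.0, -0.006, -0.0], [-0.006, 1.0, 0.0], [0.0, 0.0, -1.0]]
force: [0.0, 0.1, -3.2]
width: 0.384
```

```bash

python3 -m creep '[{"ax":0,"ay":0,"az":0,"x":0.002,"y":0,"z":0.003,"fingers":0.2},{"ax":0,"ay":0,"az":0,"x":0.002,"y":0,"z":0.004,"fingers":0.2}]' 25
python3 -m creep '[{"ax":0,"ay":0,"az":0,"x":0,"y":0,"z":0.003,"fingers":0.2},{"ax":0,"ay":0,"az":0,"x":0,"y":0,"z":0.003,"fingers":0.2}]' 25
```

```text
t: 32.28
ee_pos: [0.6114, -0.0991, 0.0651]
tool_rot: [[-1.0, -0.006, -0.0], [-0.006, 1.0, 0.0], [0.0, 0.0, -1.0]]
force: [0.6, -0.9, -3.7]
width: 0.386
t: 32.52
ee_pos: [0.6115, -0.0991, 0.065]
tool_rot: [[-1.0, -0.006, -0.0], [-0.006, 1.0, -0.0], [0.0, -0.0, -1.0]]
force: [-3.8, -0.7, 5.1]
width: 0.385
```

Contact. I'll release, lift and retreat.

```bash

python3 -m creep '[{"ax":0,"ay":0,"az":0,"x":0,"y":0,"z":-0.001,"fingers":0.7},{"ax":0,"ay":0,"az":0,"x":0,"y":0,"z":-0.001,"fingers":0.7},{"ax":0,"ay":0,"az":0,"x":0,"y":0,"z":-0.001,"fingers":0.7},{"ax":0,"ay":0,"az":0,"x":0,"y":0,"z":-0.1,"fingers":0.7},{"ax":0,"ay":0,"az":0,"x":0,"y":0,"z":-0.25,"fingers":0.7},{"ax":0,"ay":0,"az":0,"x":0,"y":0,"z":-0.45,"fingers":0.7},{"ax":0,"ay":0,"az":0,"x":0,"y":0,"z":-0.65,"fingers":0.7},{"ax":0,"ay":0,"az":0,"x":0.2,"y":-0.2,"z":-0.7,"fingers":0.7},{"ax":0,"ay":0,"az":0,"x":0.3,"y":-0.4,"z":-0.7,"fingers":0.7},{"ax":0,"ay":0,"az":0,"x":0.3,"y":-0.65,"z":-0.7,"fingers":0.7},{"ax":0,"ay":0,"az":0,"x":0.3,"y":-0.9,"z":-0.7,"fingers":0.7},{"ax":0,"ay":0,"az":0,"x":0.3,"y":-0.9,"z":-0.7,"fingers":0.7}]' 25
python3 -c "
from h import *
c=cam('top','t9.png');W=c['W']
for n,u,v,a,b in(('mint',204,183,.068,.1),('pink',242,180,.068,.1),('stand',281,177,.119,.15),('cpink',126,239,.07,.08),('cmint',249,237,.07,.08)):
  S=W[v-24:v+18,u-20:u+20].reshape(-1,3);S=S[(S[:,2]>a)&(S[:,2]<b)];print(n,(S.max(0)+S.min(0))/2,S.max(0)-S.min(0),np.percentile(S[:,2],70))
c2=cam('scene')
a=cv2.resize(c['pixels'][130:260,110:310,::-1],(615,400));b=cv2.resize(c2['pixels'][160:290,180:410,::-1],(185,105))
cv2.imwrite('pics/f.png',cv2.vconcat([cv2.resize(c['pixels'][140:260,110:310,::-1],(480,288)),cv2.resize(c2['pixels'][160:290,180:410,::-1],(480,272))]))"
```

```text
t: 34.02
ee_pos: [0.5373, -0.3283, 0.2392]
tool_rot: [[-1.0, -0.002, 0.0], [-0.002, 1.0, -0.001], [-0.0, -0.001, -1.0]]
force: [-0.3, -0.1, 0.8]
width: 0.702
mint [0.6025348  0.12678264 0.07989144] [0.02148179 0.0212645  0.02263038] 0.08490858377420889
pink [0.60612584 0.01500262 0.08015809] [0.02121223 0.01962594 0.02119435] 0.08426135568742059
stand [ 0.61103818 -0.09729412  0.12539817] [0.03212083 0.03221578 0.01185375] 0.12648929069823894
cpink [0.44296309 0.33942478 0.07494791] [0.01943099 0.02021796 0.00888042] 0.07689131602611765
cmint [ 0.43838161 -0.00142519  0.0749696 ] [0.01957324 0.01921087 0.00987948] 0.07567153390839283
```

View pics/f.png

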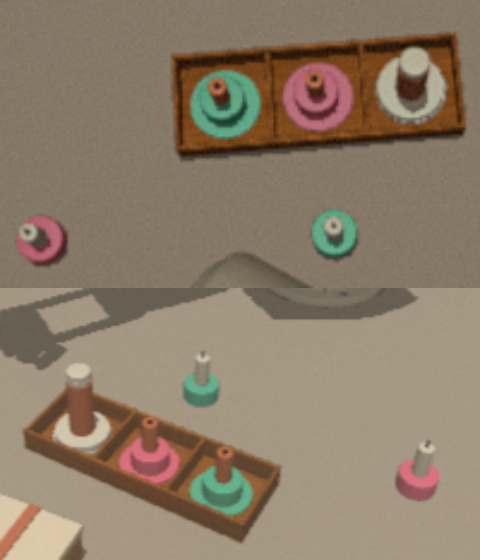

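The pictures show the stand collapsed and centred on the white pad, with its cap at 0.1265 m (0.126 m expected). Both weights are centred on their own pads and the candles have not moved.

```bash
python3 -c "
from workcell import ctrl
print(ctrl.finish_job())"
```

```text
the job is handed in; nothing more can be done
None
```

The balloon kit is packed and the job is handed in, at about 34 s on the robot's clock. `finish_job` reports no verdict, so this rests on my own checks.

I pressed the stand down slowly. The force was about 3 N while the inner tube slid and about 6–8 N while the middle tube followed, then rose to 27 N at the end stop. I then placed the mint weight, the pink weight and the stand.

**Last checks (top camera):**
- **Stand:** its cap top is at 0.1265 m on the white pad, against 0.126 m expected with both tubes home.
- **Position:** the stand and both weights are upright and within about 2 mm of my estimate of their pads' centres.
- **Candles:** both moved less than 1 mm from where they started.
- **Robot:** the gripper is open and well clear of everything.

**What disagreed:**
- **Fingertip height:** the cameras and the pressing both put the fingertips at about the reported TCP height, not 22 mm ahead of it. My first press therefore stopped 14 mm short. I saw this in the depth data and pressed again until the stand was fully home, and I set the grasp heights from the cameras.
- **Tube order:** I did not measure the two tubes separately at the moment the inner one went home. That it went first rests on the forces and one picture taken partway, which showed the middle tube still out while the inner one was going in.

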